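Angle the long carton past the post into its bay

TASK

Using only gentle pushes of the fingertips, park the long carton in the open-fronted metal bay on the bench, lying flat and close up against the bay's back wall along its whole length. A short post stands in the way at one side of the bay's mouth, so turn the carton and push its end in first, at an angle, until that end is tucked in behind the post; then swing the other end in. Do not grip, lift or tip the carton, and leave the other things on the bench where they stand.

Things in the scene. Friction and masses are not known exactly. Their poses are not given: they have to be found in the camera images.
- carton: The long closed cardboard carton, a box 44 mm (its x) by 215 mm (its y, the long axis) by 38 mm high, 0.15 to 0.3 kg, loose, lying flat on the bench in front of the bay. Origin at the centre of its underside.
- end_a (a point): Centre of the carton's short end face at its -y end, 107.5 mm from the middle and 19 mm above its underside.
- end_b (a point): Centre of the carton's short end face at its +y end, 107.5 mm from the middle and 19 mm above its underside.
- bay: U-shaped bare-metal bay fixed to the bench, open at front and top, no floor (things slide on the bench). Origin on the bench, middle of the back wall's inner face; +x points into the back wall, y along it. Walls 6 mm thick, 40 mm high; inside 250 mm wide (y -125 to 125 mm), 110 mm deep (x -110 to 0). Low screw flanges outside, 3 mm high, 16 mm wide.
- post: Short plain steel post, 16 mm in diameter, 60 mm high, fixed to the bench in the bay's mouth. Origin at the centre of its foot, about 100 mm in front of the back wall and 73 mm from the bay's middle on its +y side, the left one for someone who looks into the bay. A flat 30 mm socket disc at its foot obstructs nothing.
- beaker: Bystander, to be left alone: a small clear beaker, standing loose on the bench. Origin at the centre of its underside.
- vial: Bystander, to be left alone: a short clear vial with a light cap, standing loose on the bench. Origin at the centre of its underside.
- amber: Bystander, to be left alone: an amber glass bottle, standing loose on the bench. Origin at the centre of its underside.
- small_bottle: Bystander, to be left alone: a small white bottle, standing loose on the bench. Origin at the centre of its underside.
- timer: Bystander, to be left alone: a flat bench timer, standing loose on the bench. Origin at the centre of its underside.
- petri: Bystander, to be left alone: a pair of stacked petri dishes, standing loose on the bench. Origin at the centre of its underside.

How it is judged:
On the way:
1. the carton is angled by more than 15 degrees to the back wall, with one end inside the bay's mouth behind the post and the other end still outside (((x of end_a in the frame of bay above -0.085 m and x of end_b in the frame of bay below -0.115 m) or (x of end_b in the frame of bay above -0.085 m and x of end_a in the frame of bay below -0.115 m)) and angle between the y axis of carton and the y axis of bay, either way round above 0.26 rad), for 0.1 s.
At the end, for the whole second after the job is handed in: The carton lies flat and still on the bench inside the bay, behind the post, along the back wall: both of its ends within 8 mm of touching the back wall (end centres less than 30 mm from it), parallel to it within 5 degrees (x of end_a in the frame of bay between -0.03 and -0.015 m and x of end_b in the frame of bay between -0.03 and -0.015 m and y of carton in the frame of bay between -0.025 and 0.025 m and angle between the y axis of carton and the y axis of bay, either way round below 0.09 rad and height (world z) of carton below 0.005 m and angle between carton's own z axis and vertical below 0.05 rad and linear speed of carton below 0.01 m/s).
It fails at once if the carton is lifted off the bench (by more than 10 mm) (height (world z) of carton above 0.01 m).
It fails at once if the carton is tipped (by more than 15 degrees) (angle between carton's own z axis and vertical above 0.26 rad).
It fails at once if the fingers grip the carton or press it hard (more than 38 N) (contact force between the fingers and carton above 38 N).
It fails at once if one of the bystanders is displaced by more than 15 mm (distance of any of beaker, vial, amber, small_bottle, timer, petri from where it was at the start of the episode above 0.015 m).
It also fails if it takes over 58 s, if anything falls off the work surface, if the arm or the gripper's body presses on something with over 40 N, if the wrist force passes 120 N, or if a joint passes its speed limit or range.

ROBOT

A 6-joint arm with a two-finger parallel gripper is mounted at the origin on a cart in front of the work surface, level with it; the furniture and walls round the work are solid. World frame = base frame: x ahead of the robot, y to its left, z up, the work surface at z = 0. Lengths are in m, angles in rad, forces in N, time in s.
With the tool pointing down it reaches from about 0.3 to 0.825 m from the base axis. Payload 5.4 kg.
Tool frame: the origin (TCP) lies at the very end of the fingers, on their centre line; the grasp point (between the pads) lies 19 mm behind it; z points along the fingers, x is the direction in which the jaws open and shut, and the axes are right-handed (so a half turn about z gives the same grasp; the last joint's range is limited). The gripper opens to 92 mm and grips with 3 to 60 N. Pads are 20 mm wide; open, the fingers measure 128 mm over their backs; the gripper's body (75 mm by 189 mm) begins 69 mm behind the grasp point.
Start: joints at [-1.505, 0.158, 1.597, -0, 1.386, -0.21], TCP at [0.157, -0.553, 0.215] pointing down, gripper open.
Joint ranges: [-2.91, 2.91], [-0.94, 2.29], [0.18, 2.7], [-1.29, 4.43], [0.17, 2.64], [-3, 3]. Speed limits (rad/s): [2.57, 2.57, 3.14, 3.14, 3.14, 3.14].

INTERFACE

Orientations are given as a rotation vector (axis times angle).
In Python, from workcell import bot gives the robot as it stands. Calls block until the motion is done:
- bot.goto(position, orientation): joint-space move of the TCP to a pose.
- bot.line_to(position, rot=None, max_speed=0.15): straight line of the TCP; rot=None keeps the orientation; max_speed is the mean speed in m/s.
- bot.set_joints(angles): joint-space move.
- bot.set_gripper(opening, newtons=None): opening from 0.0 (shut) to 1.0 (fully open); newtons is the grip in N (None keeps the last); returns when the fingers have stopped.
- bot.hold(seconds).
- bot.inverse_kinematics(position, orientation): joint angles nearest the present ones, or None.
- bot.read_camera(name): name is "side" or "top"; returns a dict with "pixels" (420x560x3 uint8, blue, green, red), "fx", "fy", "cx", "cy" (pixels), "R" (3x3) and "t" (3): a world point X has camera coordinates R X + t. Camera axes: x right, y down, z forward; pixel columns grow to the right and rows downward; lengths in m; the calibration is good to about 2 mm. A picture is of the moment at which its call begins. There is no depth.
A pose or a line that the arm cannot do raises bot.MotionError and nothing moves.
- bot.job_done(): hands the job in, once; it reports no verdict.
Readings, each from a call of its own:
- bot.current_clock(): time.
- bot.current_joints(): joint angles.
- bot.current_joint_vel(): joint speeds.
- bot.current_effort(): joint torques, N m.
- bot.current_ee_pos(): TCP position.
- bot.current_tool_rot(): TCP orientation.
- bot.current_contact_force(): force on the tool from outside, world axes, zero at the start.
- bot.current_ft_torque(): the same for the moment, N m.
- bot.current_opening(): opening from 0.0 (shut) to 1.0 (fully open).
Only numpy, scipy, OpenCV 4.12 (cv2) and the standard library are available. Lean on these libraries where they do the work, as an engineer would, in place of code of your own. Each camera call takes 0.05 s, during which the arm holds its last target.

## Working session

There is one attempt and no reset: what is moved stays moved. The work goes in short steps, each a Python script; the robot and the scene stay as the last script left them, time stands still between calls to the robot, and variables do not carry over. Pictures are saved under pics/ and viewed, and the job is handed in when it is done.

```bash
mkdir -p pics; ls; python3 - <<'E'
from workcell import bot
import cv2,numpy as np
for n in("top","side"):
    c=bot.read_camera(n); cv2.imwrite(f"pics/{n}0.png",c["pixels"]); print(n,c["fx"],c["cx"],c["cy"],c["R"],c["t"], -np.array(c["R"]).T@c["t"])
print(bot.current_clock(),bot.current_tool_rot())
E
```

```text
pics
top 392.5211234003747 281.4766190165954 207.1506099657099 [[-0.0638614  -0.99795758 -0.00154668]
 [-0.97450174  0.06269432 -0.21544324]
 [ 0.21510018 -0.01225126 -0.97651514]] [-0.13457615  0.49998815  0.90313679] [ 0.28438021 -0.15458314  0.98943767]
side 406.34701686202845 277.8215709606519 208.14647406917024 [[ 0.97768008  0.2100375  -0.00508962]
 [ 0.11129312 -0.5382888  -0.83537956]
 [-0.17820072  0.81616752 -0.54964997]] [-0.44868273 -0.10583728  1.23504514] [ 0.67053306 -0.97073455  0.58814459]
0.1 [-2.50473500e+00  1.89423127e+00  1.73729621e-03]
```

View pics/top0.png

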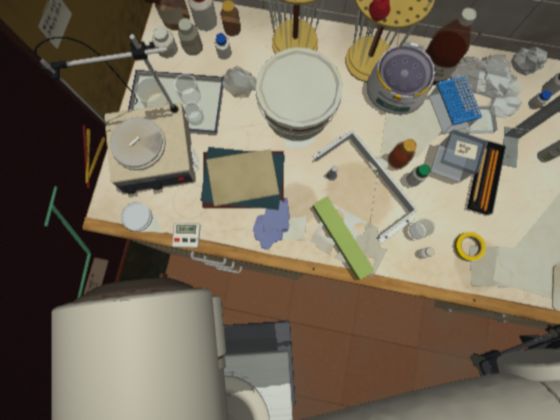

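View pics/side0.png

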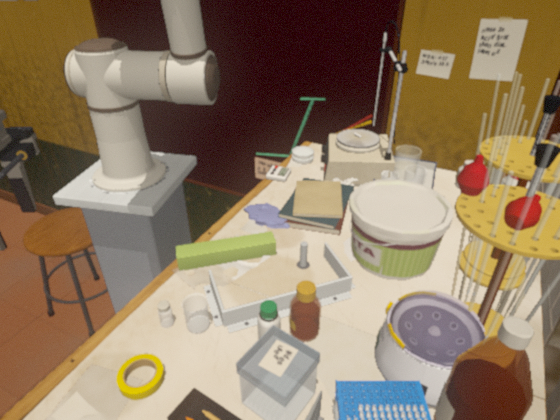

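The top view shows the green carton from about (322,205) to (363,272) and the bay's back wall from (352,137) to (410,210), with its mouth facing lower left. The post is at (331,173). The beaker (416,230), vial (425,253), amber bottle (402,152) and small bottle (420,175) stand to the right. Next I'll zoom in.

```bash
cat > h.py <<'E'
import cv2,numpy as np
def ray(c,u,v,z):
    R=np.array(c["R"]);t=np.array(c["t"]);C=-R.T@t
    d=R.T@np.array([(u-c["cx"])/c["fx"],(v-c["cy"])/c["fy"],1]); return C+d*(z-C[2])/d[2]
def proj(c,X):
    p=np.array(c["R"])@np.array(X)+np.array(c["t"]); return np.array([c["fx"]*p[0]/p[2]+c["cx"],c["fy"]*p[1]/p[2]+c["cy"]])
def mask(im):
    h=cv2.cvtColor(im,cv2.COLOR_BGR2HSV)
    m=cv2.inRange(h,(30,90,60),(48,255,255))
    n,l,s,_=cv2.connectedComponentsWithStats(m)
    return m,l,s
E
python3 - <<'E'
from workcell import bot
from h import *
c=bot.read_camera("top");im=c["pixels"]
cv2.imwrite("pics/topz.png",cv2.resize(im[115:295,290:450],None,fx=3.3*1.0,fy=3.3,interpolation=cv2.INTER_CUBIC))
m,l,s=mask(im);print([x.tolist() for x in s if x[4]>100])
d=bot.read_camera("side");im=d["pixels"]
cv2.imwrite("pics/sidez.png",cv2.resize(im[215:385,140:380],None,fx=3.3,fy=3.3,interpolation=cv2.INTER_CUBIC))
m,l,s=mask(im);print([x.tolist() for x in s if x[4]>100])
E
```

```text
[[0, 0, 560, 420, 233644], [314, 197, 59, 82, 1556]]
[[0, 0, 560, 420, 231675], [176, 232, 100, 38, 2247], [378, 246, 58, 31, 1197]]
```

View pics/topz.png

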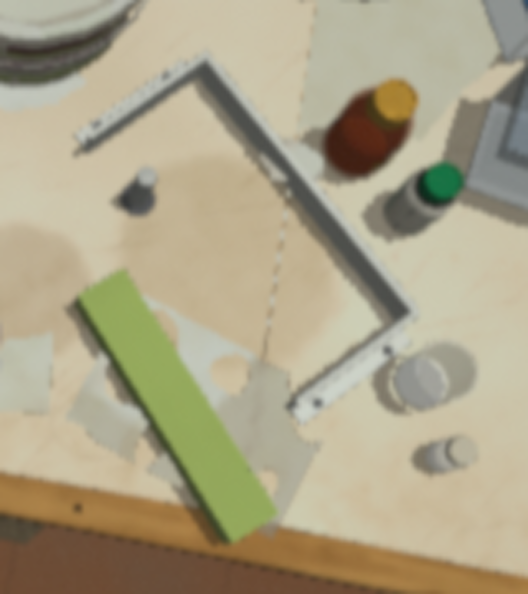

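View pics/sidez.png

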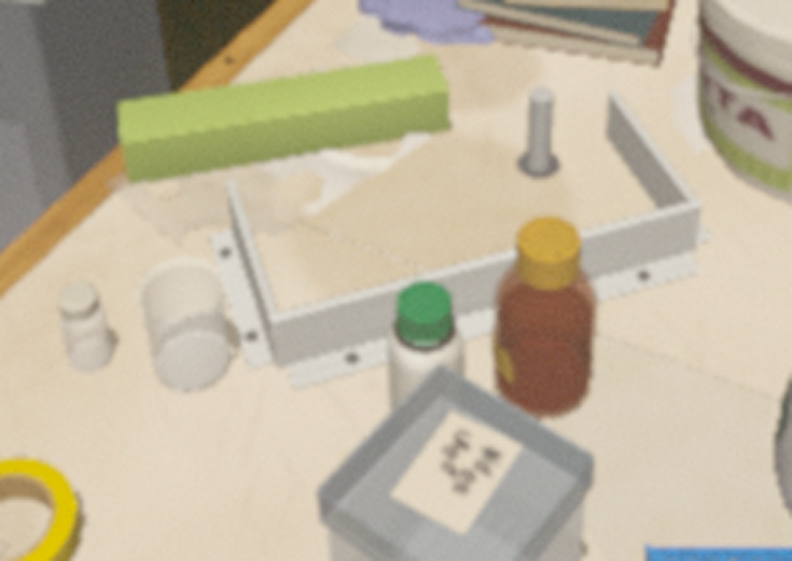

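```bash
python3 - <<'E'
from workcell import bot
from h import *
c=bot.read_camera("top");d=bot.read_camera("side")
T=lambda u,v,z:ray(c,290+(u+.5)/3.3-.5,115+(v+.5)/3.3-.5,z).round(4)[:2]
S=lambda u,v,z:ray(d,140+(u+.5)/3.3-.5,215+(v+.5)/3.3-.5,z).round(4)[:2]
print("top rim: ",T(206,60,.04),T(410,310,.04),T(80,146,.04),T(297,412,.04))
print("side rim:",S(694,207,.04),S(273,322,.04),S(612,98,.04),S(233,188,.04))
print("post top", T(148,175,.06),S(541,93,.06),"foot",S(539,165,0))
def rect(c,z=.038):
    m,l,s=mask(c["pixels"]); 
    if c is d: i=[k for k in range(1,len(s)) if s[k][0]<200 and s[k][4]>500][0]
    else: i=1+np.argmax(s[1:,4])
    return l==i
m=rect(c).astype(np.uint8)
P=np.array([ray(c,u,v,.038)[:2] for v,u in np.argwhere(m)],np.float32)
r=cv2.minAreaRect(P*1000);print(r,cv2.boxPoints(r))
print("topcarton",T(127,270,.038),T(77,300,.038),T(230,543,.038),T(277,513,.038))
print("sidecarton",S(120,100,.038),S(128,140,.038),S(437,58,.038),S(447,95,.038),"bottom",S(130,180,0),S(449,130,0))
print("bystanders top: amber cap",T(397,100,.09),"beaker",T(418,383,.0),"vial",T(435,458,0),"sb",T(405,215,0))
print("side base amber",S(543,385,0),"sb",S(425,390,0),"beaker",S(195,365,0),"vial",S(92,355,0))
E
```

```text
top rim:  [ 0.6781 -0.3611] [ 0.4688 -0.4931] [ 0.6138 -0.2569] [ 0.3978 -0.3996]
side rim: [ 0.6819 -0.3681] [ 0.4671 -0.504 ] [ 0.6227 -0.2752] [ 0.4096 -0.4082]
post top [ 0.5807 -0.3038] [ 0.5798 -0.3047] foot [ 0.5803 -0.3047]
((409.60968017578125, -309.76690673828125), (212.41749572753906, 45.21487808227539), 26.82304573059082) [[ 304.62723 -337.51718]
 [ 325.02982 -377.86716]
 [ 514.59216 -282.01663]
 [ 494.18954 -241.66666]]
topcarton [ 0.5137 -0.2845] [ 0.493  -0.2449] [ 0.3064 -0.3406] [ 0.3256 -0.377 ]
sidecarton [ 0.3064 -0.3406] [ 0.3281 -0.3774] [ 0.5003 -0.2533] [ 0.5157 -0.2916] bottom [ 0.3222 -0.3736] [ 0.5146 -0.2819]
bystanders top: amber cap [ 0.6169 -0.4873] beaker [ 0.419  -0.5057] vial [ 0.3608 -0.5107] sb [ 0.5535 -0.514 ]
side base amber [ 0.6112 -0.4826] sb [ 0.5489 -0.4992] beaker [ 0.4199 -0.5087] vial [ 0.3607 -0.5139]
```

```bash
cat >> h.py <<'E'
from workcell import bot
from scipy.spatial.transform import Rotation as Ro
O=np.array([.572,-.4285]); BY=np.deg2rad(32.27)   # bay origin, yaw of bay y axis
Y=np.array([np.cos(BY),np.sin(BY)]); X=np.array([Y[1],-Y[0]])
b2w=lambda p:O+p[0]*X+p[1]*Y
w2b=lambda w:np.array([(w-O)@X,(w-O)@Y])
def axes(th): # theta>0: +y end deeper in bay ; bay-frame long axis a, normal n to post side
    return np.array([np.sin(th),np.cos(th)]),np.array([-np.cos(th),np.sin(th)])
def rot(phi):
    x=np.array([np.cos(phi),np.sin(phi),0]);z=np.array([0,0,-1.]);return Ro.from_matrix(np.c_[x,np.cross(z,x),z]).as_rotvec()
def carton(name="top",save=None):
    c=bot.read_camera(name);m,l,s=mask(c["pixels"])
    k=np.ones((3,3),np.uint8)
    i=1+np.argmax(s[1:,4]);m=(l==i)
    P=np.array([ray(c,u,v,.038)[:2] for v,u in np.argwhere(m)],np.float32)*1000
    r=cv2.minAreaRect(P);bx=cv2.boxPoints(r)
    e=[bx[1]-bx[0],bx[2]-bx[1]];e=max(e,key=np.linalg.norm)
    yaw=np.arctan2(e[1],e[0]);yaw=(yaw-BY+np.pi/2)%np.pi-np.pi/2+BY
    w=np.array(r[0])/1000+[.0015,-.003]
    if save:cv2.imwrite(save,cv2.resize(c["pixels"][105:305,280:460],None,fx=3,fy=3,interpolation=cv2.INTER_CUBIC))
    return w2b(w),BY-yaw,r[1]
# TCP pose relative to carton pose: off along axis, gap from face
def side_pose(c,th,off,gap,z):
    a,n=axes(th);p=b2w(np.array(c)+n*(.022+.010+gap)+a*off);return [*p,z],rot(BY-th)
def end_pose(c,th,gap,z,lat=0):
    a,n=axes(th);p=b2w(np.array(c)-a*(.1075+.010+gap)+n*lat);return [*p,z],rot(BY-th-np.pi/2)
def F():return np.linalg.norm(np.array(bot.current_contact_force())[:2])
def go(poses,v=.06,fmax=12):
    for p,r in poses:
        bot.line_to(p,r,max_speed=v)
        f=F()
        if f>fmax: print("STOP force",f,bot.current_contact_force());return False
    return True
E
python3 - <<'E'
from h import *
c,th,s=carton();print(c,np.rad2deg(th),s)
a,n=axes(th);p0=c-.14*a
q=bot.inverse_kinematics(*side_pose(c,th,0,.03,.13));print(q)
bot.set_gripper(.8)
bot.goto(*side_pose(c,th,0,.03,.13))
ok=go([side_pose(c,th,0,.03,.012)],v=.12)
print("free force",bot.current_contact_force(),bot.current_clock())
ok=go([side_pose(c,th,0,.008,.012),side_pose(c,th,0,0,.012)])
for t in np.linspace(th,np.deg2rad(28),7)[1:]:
    if not ok:break
    ok=go([side_pose(p0+.14*axes(t)[0],t,0,0,.012)])
    print(round(F(),1),end=" ")
c,th,s=carton(save="pics/r1.png");print(c,np.rad2deg(th),s,bot.current_clock(),bot.current_ee_pos())
E
```

```text
[-0.18402871 -0.07423718] 5.361870415635102 (212.40530395507812, 45.4922981262207)
[-8.54486933e-01 -5.66339428e-02  1.99486872e+00 -4.44089210e-16
  1.20335788e+00 -1.32412239e+00]
free force [ 0.18276667  0.00269187 -0.39726069] 3.3667
0.7 0.3 1.0 0.7 0.6 0.7 [-0.16494237 -0.18656604] 82.655318544849 (8.207919120788574, 20.768678665161133) 6.0667 [ 0.42318257 -0.33327     0.01191492]
```

View pics/r1.png

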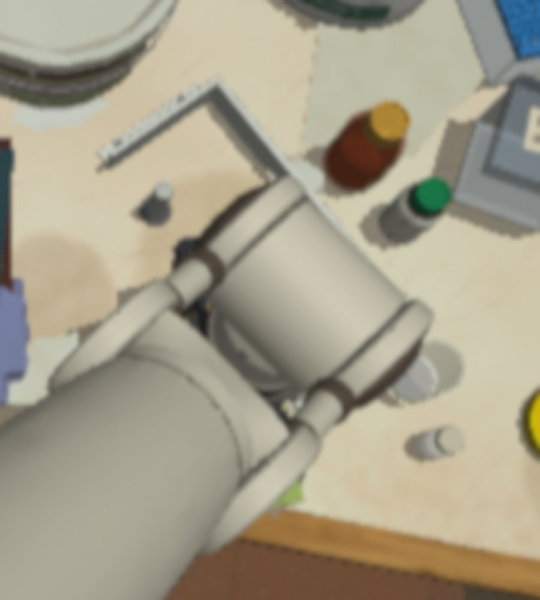

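The arm hides the carton; only a green sliver shows at (290,492). I'll back off, raise the tool, and look again from the start pose.

```bash
python3 - <<'E'
from h import *
p=np.array(bot.current_ee_pos());th=np.deg2rad(28);a,n=axes(th);nw=n[0]*X+n[1]*Y
q=p.copy();q[:2]+=nw*.025
bot.line_to(q,max_speed=.12);q[2]=.2;bot.line_to(q,max_speed=.2)
bot.set_gripper(0.0)
bot.set_joints([-1.505,.158,1.597,0,1.386,-.21])
c,th,s=carton(save="pics/r2.png");print(c,np.rad2deg(th),s,bot.current_clock())
E
```

```text
[-0.13101917 -0.08919576] 28.24772721098888 (213.25856018066406, 46.18804931640625) 10.0333
```

View pics/r2.png

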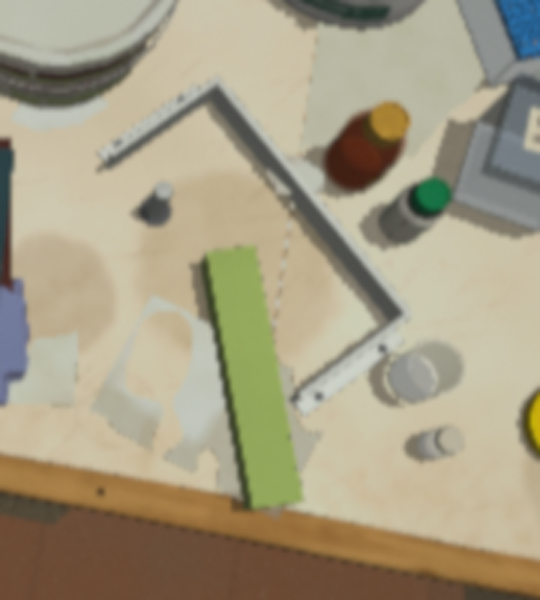

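```bash
python3 - <<'E'
from h import *
c,th=np.array([-.1310,-.0892]),np.deg2rad(28.2);a,n=axes(th)
print(bot.inverse_kinematics(*end_pose(c,th,.03,.15)),bot.current_opening())
bot.goto(*end_pose(c,th,.03,.15))
ok=go([end_pose(c,th,.03,.012)],v=.12)
ok=ok and go([end_pose(c,th,.006,.012)])
for d in (0,.02,.04,.06):
    ok=ok and go([end_pose(c+a*d,th,0,.012)]);print(round(F(),1),end=" ")
print(bot.current_clock(),bot.current_ee_pos())
im=bot.read_camera("side")["pixels"];cv2.imwrite("pics/s3.png",cv2.resize(im[200:370,120:380],None,fx=3,fy=3))
print(carton(save="pics/r3.png"))
E
```

```text
[-1.19020751e+00 -6.21087103e-02  1.95771083e+00 -4.44089210e-16
  1.24599053e+00  3.09553914e-01] 0.004416399938580722
0.6 1.2 0.6 1.0 14.4833 [ 0.36971401 -0.36935453  0.01199506]
(array([-0.0860227 , -0.00721997]), np.float64(0.4855550134411257), (150.95965576171875, 46.43378829956055))
```

View pics/r3.png

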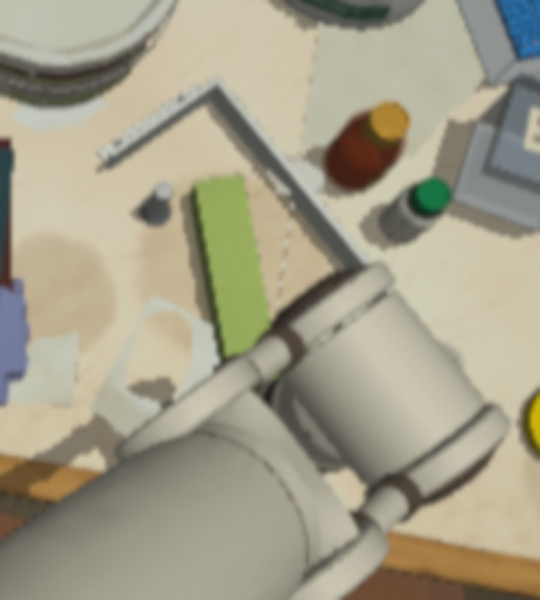

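View pics/s3.png

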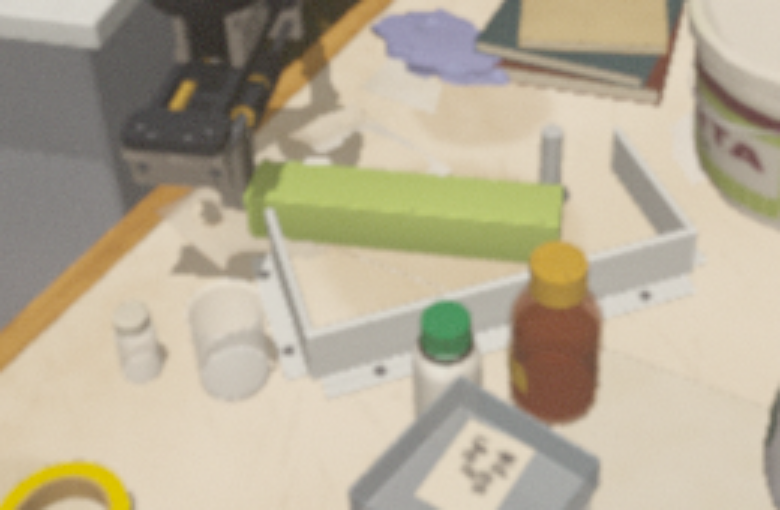

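The carton slid straight in at 27.8°, passing the post at (155,205). I'll carry on to 110 mm, then retreat and look.

```bash
python3 - <<'E'
from h import *
c,th=np.array([-.1310,-.0892]),np.deg2rad(28.2);a,n=axes(th)
ok=True
for d in (.08,.095,.11):
    ok=ok and go([end_pose(c+a*d,th,0,.012)]);print(round(F(),1),end=" ")
bot.hold(.2)
bot.line_to(end_pose(c+a*.11,th,.03,.012)[0],max_speed=.12)
p=np.array(bot.current_ee_pos());p[2]=.2;bot.line_to(p,max_speed=.2)
bot.set_gripper(.5)
bot.set_joints([-1.505,.158,1.597,0,1.386,-.21])
c,th,s=carton(save="pics/r4.png");print(c,np.rad2deg(th),s,bot.current_clock())
print("ends x",c[0]+.1075*np.sin(th),c[0]-.1075*np.sin(th))
E
```

```text
0.5 0.5 0.4 [-0.07689767  0.00885   ] 28.47943967103427 (215.30587768554688, 46.504295349121094) 19.55
ends x -0.02563700276975183 -0.1281583273272264
```

View pics/r4.png

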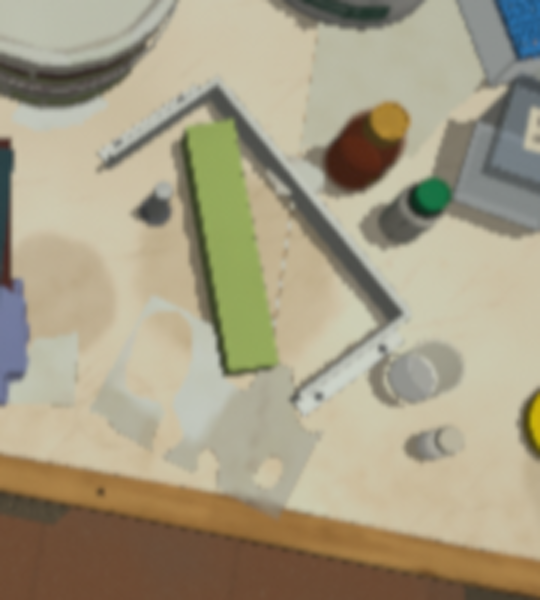

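Milestone geometry is reached: ends at x = -26 and -128 mm, 28.5°. Now I'll swing the other end in.

```bash
python3 - <<'E'
from h import *
c,th=np.array([-.0769,.0089]),np.deg2rad(28.5);a,n=axes(th);p0=c+.095*a;o=-.042
print(bot.inverse_kinematics(*side_pose(c,th,o,.03,.15)))
bot.goto(*side_pose(c,th,o,.03,.15))
ok=go([side_pose(c,th,o,.03,.012)],v=.12)
ok=ok and go([side_pose(c,th,o,.006,.012),side_pose(c,th,o,0,.012)])
for t in np.linspace(th,0,8)[1:]:
    ok=ok and go([side_pose(p0-.095*axes(t)[0],t,o,0,.012)],fmax=8);print(round(F(),1),end=" ")
print(w2b(np.array(bot.current_ee_pos())[:2]),bot.current_clock())
im=bot.read_camera("side")["pixels"];cv2.imwrite("pics/s5.png",cv2.resize(im[200:370,120:380],None,fx=3,fy=3))
E
```

```text
[-7.56088296e-01  2.18274373e-01  1.65975738e+00 -4.44089210e-16
  1.26356090e+00 -8.21887209e-01]
0.6 1.1 0.1 1.0 0.7 0.7 0.3 [-0.06370557 -0.04450137] 25.4333
```

View pics/s5.png

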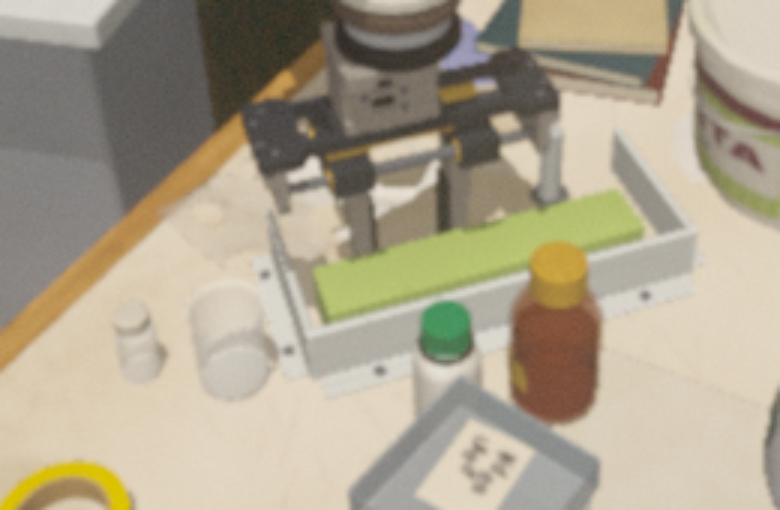

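The carton now lies inside the bay, nearly parallel to the back wall, from (318,290) to (640,215). Next I'll push it squarely against the wall under a force guard.

```bash
python3 - <<'E'
from h import *
y=w2b(np.array(bot.current_ee_pos())[:2])[1]
P=lambda x,y:([*b2w(np.array([x,y])),.012],rot(BY))
ok=go([P(-.072,y),P(-.072,-.013)],v=.1)
x=-.066;
while x<-.046:
    bot.line_to(*[P(x,-.013)[0],P(x,-.013)[1]],max_speed=.04)
    f=F();print(round(x,4),round(f,1),end="; ")
    if f>6:break
    x+=.002
bot.hold(.2);print(bot.current_contact_force(),w2b(np.array(bot.current_ee_pos())[:2]))
bot.line_to(P(-.075,-.013)[0],max_speed=.06)
p=P(-.075,-.013)[0];p[2]=.2;bot.line_to(p,max_speed=.2)
bot.set_joints([-1.505,.158,1.597,0,1.386,-.21])
c,th,s=carton(save="pics/r6.png");print(c,np.rad2deg(th),s,bot.current_clock())
im=bot.read_camera("side")["pixels"];cv2.imwrite("pics/s6.png",cv2.resize(im[200:370,120:380],None,fx=3,fy=3))
E
```

```text
-0.066 0.4; -0.064 0.9; -0.062 0.5; -0.06 1.3; -0.058 0.5; -0.056 0.6; -0.054 0.4; -0.052 6.0; [-3.63921532  6.28072918  4.79600631] [-0.05352331 -0.01292899]
[-0.0248394  -0.00474531] 0.02983372119316517 (214.2823486328125, 51.14845275878906) 31.6333
```

View pics/r6.png

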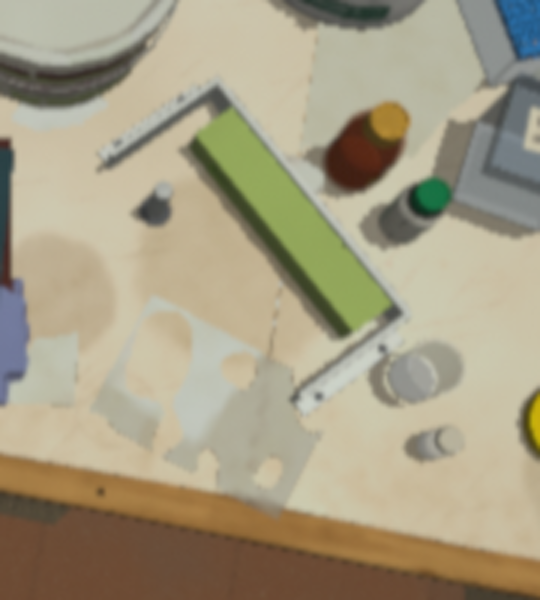

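View pics/s6.png

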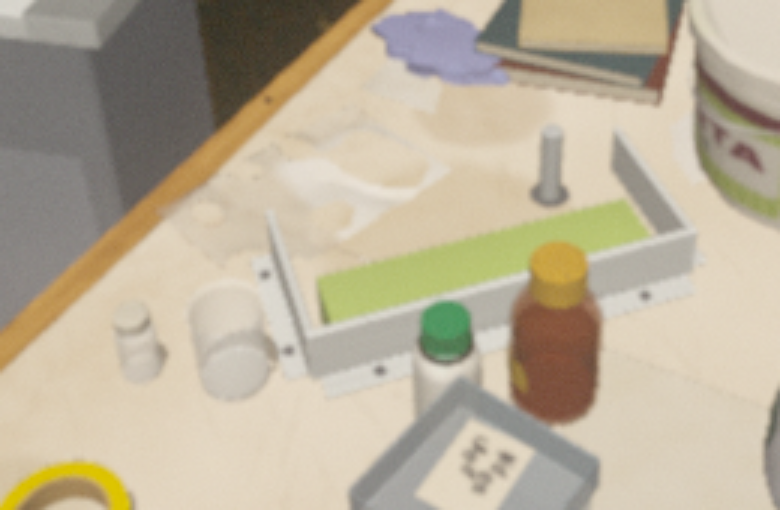

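The carton sits flush along the back wall in both views, and the wall reaction of about 7 N along the bay's normal confirms contact. I see no sign that the bystanders moved, so I'm handing in.

```bash
python3 -c "
from workcell import bot
bot.job_done();print(bot.current_clock())"
```

```text
the job is handed in; nothing more can be done
the job is handed in; nothing more can be done
```

The carton is parked in the bay, lying along the back wall, and I've handed the job in; no verdict is reported.

**What I did:**
1. I turned the carton to about 28° with both fingertips on its long side.
2. I pushed it end-first behind the post, which left its ends at x ≈ -26 mm and -128 mm in the bay frame.
3. I swung the other end in and pressed the carton squarely against the wall. The force reading after each push step never passed about 1.3 N until wall contact, then rose to about 7 N, plus about 5 N vertically.

**Last checks:**
- **Angle:** the carton is about 0.0° off the back wall.
- **Sideways position:** its middle is about 5 mm to the -y side of the bay's middle; ±25 mm is allowed.
- **Flush fit:** neither camera view shows a gap along the back wall.
- **Bystanders:** by eye, the ones near the bay look unmoved. I did not re-measure them, and the timer and petri dishes were outside my final crops.
- **Time:** the clock read about 32 s at my last look, just before I handed in.

**Disagreements:**
- **Distance from the wall:** the last camera fit put the carton's centre 24.8 mm from the wall, against 22 mm when touching. That fit was too wide (51 mm instead of 44 mm) because it took in part of the front face. The fingertip position at contact gave about 21.5 mm.
- **Camera offset:** the two cameras differed by about 6 to 9 mm in y on the bay and carton, so I used averaged positions and checked them by contact force.

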